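# Unstopper the measuring vessel and hold the probe in its guide

### The arm

A 6-joint arm with a two-finger parallel gripper is mounted at the origin on the work surface. World frame = base frame: x ahead of the robot, y to its left, z up, the work surface at z = 0. Lengths are in mm, angles in rad, forces in N, time in s.
With the tool pointing down it reaches from about 350 to 875 mm from the base axis. Payload 4.2 kg.
Tool frame: the origin (TCP) lies midway between the tips of the shut fingers; the grasp point (between the pads) lies 19 mm behind it; y points along the fingers, x is the direction in which the jaws open and shut, and the axes are right-handed (so a half turn about y gives the same grasp; the last joint's range is limited). The gripper opens to 85 mm and grips with 20 to 120 N. Pads are 22 mm wide; open, the fingers measure 114 mm over their backs; the gripper's body (76 mm by 85 mm) begins 54 mm behind the grasp point. The pads swing forward as they close: fully open they stand 13 mm farther back than shut.
Start: joints at [-0.876, 0.385, 0.008, 0, -1.194, -0.259], TCP at [263.847, -566.555, 231.312] pointing down, gripper open.
Joint ranges: [-3.14, 3.14], [-1.21, 2.06], [-1.07, 1.41], [-3.16, 2.05], [-2.99, -0.16], [-3.1, 3.1]. Speed limits (rad/s): [2.79, 2.79, 3.14, 3.14, 3.14, 3.14].

### API

Orientations are given as a unit quaternion [x, y, z, w].
In Python, from bench import read_state, get_image, job_done gives the robot as it stands.
- The arm moves only by the tool play_rows, never from a script. Its argument "series" is a list of rows, each a list of 7 numbers: the shift along the tool's x, y, z in m, then the turn, a rotation vector about the tool's x, y, z in rad, then the finger opening in m, from 0 to 0.0854. In form: [[x, y, z, wx, wy, wz, claw], ...]. A call has 1 to 10 rows; each row shifts and turns the pose as measured when the row begins, along the tool's axes as they then stand; what a row does not reach is not made up. A row lasts 1/10 s, in which the tool goes at most 50 mm and 8.59 degrees, less where a joint would pass 70% of its speed; a pose out of reach is approached as far as the arm can. A call with a gripper value outside its range is refused whole. The fingers move at their own pace and stop on an object; the grip force is fixed at half the most. Time passes only in rows, so rows that do not move let the fingers close. It gives the time, the measured TCP pose, the force and the opening at its end, in the units of the state.
- read_state(): the state, without advancing time (a new reading comes with each control period).
- get_image(name): name is "side" or "top" or "wrist"; returns a dict with "color" (400x640x3 uint8, red, green, blue), "intrinsics" (3x3 intrinsics, pixels), "origin" and "orientation" of the camera in the world. Camera axes: x right, y down, z forward; pixel columns grow to the right and rows downward; lengths in mm; the calibration is good to about 2 mm. A picture is of the moment at which its call begins. There is no depth.
- job_done(): hands the job in, once; it reports no verdict.
The state is a dict: "clock": time; "joints": joint angles; "joint_vel": joint speeds; "joint_efforts": joint torques, N m; "position": TCP position; "ee_rot": TCP orientation; "contact_force": force on the tool from outside, world axes, zero at the start; "wrist_torque": the same for the moment, N m; "gripper_width": finger opening in mm.
Only numpy, scipy, OpenCV 4.12 (cv2) and the standard library are available. Lean on these libraries where they do the work, as an engineer would, in place of code of your own. Each camera call takes 0.05 s, during which the arm holds its last target. There are 200 camera calls.

### The job

Pull the stopper out of the guide on the measuring vessel's lid and set it down in the steel tray without dropping it. Then take the square-headed probe from the stand and lower its rod through the guide, upright and never touching the vessel, until the dark band on the rod is level with the top of the guide. Finish still holding the probe there by its head, steady and centred in the guide; leave the round-headed stirrer and everything standing around undisturbed.

Things in the scene. Friction and masses are not known exactly. Their poses are not given: they have to be found in the camera images.
- probe: Loose probe, about 90 g, upright in either well of the stand. Steel rod 10 mm in diameter, z = 0 to 95 mm; dark band round it at z = 55 to 65 mm; white SQUARE head 24 x 24 mm at z = 95 to 145 mm (flat sides along its x and y, small dark display), its underside resting on the stand. Origin: centre of the rod's tip (bottom end), z up along the rod. Yaw varies.
- probe_tip (a point): Bottom end of the probe's rod, on its axis.
- probe_band (a point): Middle of the dark band, on the rod's axis, 60 mm above the tip.
- vessel: Fixed vessel: glass beaker 86 mm in diameter, white lid 94 mm in diameter (top 80 mm above the table), on its middle an upright grey guide collar 42 mm in outside diameter, top 100 mm above the table, with a through bore 24 mm in diameter, 25 to 30 mm deep. Hollow below, inner floor 5 mm above the table. Origin: centre of its underside, z up.
- guide_mouth (a point): Centre of the guide bore at the collar's top face, 100 mm above the table; axes as the vessel (z up).
- stopper: Loose grey stopper plugging the guide at the start, about 40 g: shank 20 mm in diameter (z = 0 to 22 mm, loose in the bore), flange 32 mm (z = 22 to 27 mm, resting on the collar's top), upright round handle 20 mm in diameter (z = 27 to 62 mm). Origin: centre of the shank's bottom end; z up along its axis.
- stopper_mid (a point): Middle of the stopper on its axis, 31 mm from its bottom end.
- tray: Fixed open square steel tray, 110 x 110 mm outside, 22 mm tall, walls 4 mm thick, empty. Origin: centre of its underside; x and y along its sides.
- tray_in (a point): Centre of the tray's inner floor, about 4 mm above the table; axes as the tray.
- stand: Fixed white plastic stand, 150 mm along its y, 56 mm along its x (foot 80 mm), flat top 110 mm above the table. Two through wells 16 mm in diameter at y = -45 and +45 mm on its centre line; one holds the probe, the other the stirrer. Origin: centre of its underside.
- stirrer: Loose glass stirring rod that stands in the stand's other well and stays there: rod 8 mm in diameter and 95 mm long, ROUND white head 26 mm in diameter and 22 mm tall. Origin: bottom end of the rod, z up.
- sharps_bin: Bystander: loose yellow round sharps bin with red lid, 160 mm in diameter, 181 mm tall. Origin: centre of its underside.
- tip_box: Bystander: loose black box of pipette tips, 85 x 125 x 56 mm. Origin: centre of its underside.
- tube_rack: Bystander: loose clear rack of capped sample tubes, 90 x 200 x 68 mm. Origin: centre of its underside.

How it is judged:
By the outcome, as a careful person would: the job done as asked, in the order asked, and still so for the second after the job is handed in, while the arm keeps its last pose, push and grip.
It also fails if it takes over 59 s, if anything falls off the work surface, if the arm or the gripper's body presses on something with over 40 N, if the wrist force passes 120 N, or if a joint passes its speed limit or range.

## Working session

There is one attempt and no reset: what is moved stays moved. The work goes in short steps, Python scripts to look and compute and a tool call to move; the robot and the scene stay as the last step left them, time stands still between calls to the robot, and variables do not carry over. Pictures are saved under pics/ and viewed, about 8 in all and at most 12, crops included, and the job is handed in when it is done.

Besides the shell and the picture viewer there is one more tool, called after ">>>" as name([rows], argument=value, ...), one row to a line, values as JSON. play_rows: Moves the arm, as the interface text tells. Its arguments: {"type":"object","properties":{"series":{"type":"array","items":{"type":"array","items":{"type":"number"}}}},"required":["series"]}

```bash
ls; mkdir -p pics; cat > h.py <<'E'
import numpy as np, cv2
from scipy.spatial.transform import Rotation as R
from bench import read_state, get_image, job_done
def snap(n,f):
    g=get_image(n); cv2.imwrite('pics/'+f,g['color'][:,:,::-1])
    import pickle; pickle.dump(g,open('pics/'+f+'.pkl','wb')); return g
def load(f):
    import pickle; return pickle.load(open('pics/'+f+'.pkl','rb'))
def rot(g):
    o=np.array(g['orientation'],float); return o if o.shape==(3,3) else R.from_quat(o).as_matrix()
def ray(g,u,v): return rot(g)@np.linalg.inv(g['intrinsics'])@np.array([u,v,1.])
def at(g,u,v,z):
    d=ray(g,u,v); o=np.array(g['origin']); return o+d*(z-o[2])/d[2]
def proj(g,p):
    q=np.array(g['intrinsics'])@rot(g).T@(np.array(p,float)-np.array(g['origin'])); return q[:2]/q[2]
E
python3 - <<'E'
from h import *
for n in ('top','side'):
    g=snap(n,n+'0.png'); print(n,g['origin'],g['orientation'],g['intrinsics'])
s=read_state(); print(s)
E
```

```text
pics
top [551.82997771 -90.26612039 997.99572738] [ 0.71462009 -0.69846827  0.0353381  -0.01454028] [[364.38107336   0.         312.40793879]
 [  0.         364.38107336 201.26237208]
 [  0.           0.           1.        ]]
side [243.12394216 696.15385299 688.74819444] [-0.19491072  0.86133214 -0.45872809  0.0984139 ] [[426.29835299   0.         315.50281885]
 [  0.         426.29835299 207.41043138]
 [  0.           0.           1.        ]]
{'clock': 0.1, 'joints': array([-8.76395391e-01,  3.85498354e-01,  6.74749995e-03, -4.13763830e-04,
       -1.19398904e+00, -2.58562403e-01]), 'joint_vel': array([ 0.00087335, -0.00207872,  0.00257035,  0.00165977, -0.00018891,
       -0.00026964]), 'joint_efforts': array([-8.46505372e-04, -3.93320024e+01,  1.88928115e+01,  4.19792980e+00,
       -2.65820490e-03, -1.01260600e-06]), 'position': array([ 263.62553799, -566.10540294,  230.31696469]), 'ee_rot': array([ 0.37950745,  0.59658314, -0.59590625, -0.38073402]), 'contact_force': array([-0.25701332,  0.01256834, -0.50087764]), 'wrist_torque': array([ 0.04099576,  0.02297289, -0.01055823]), 'gripper_width': 85.3968944529344}
```

View pics/top0.png

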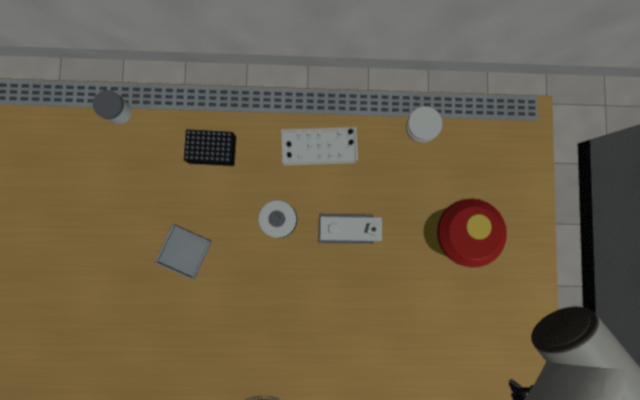

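View pics/side0.png

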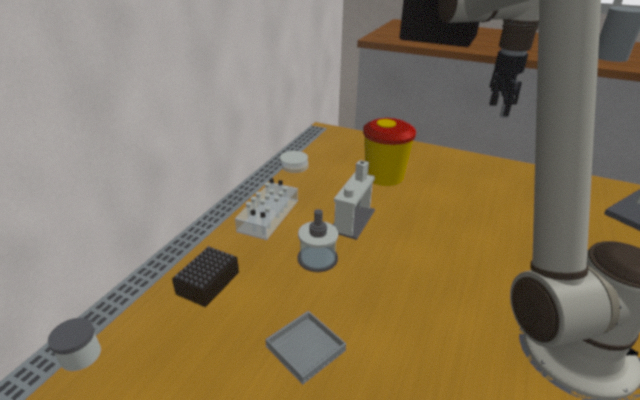

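```bash
python3 - <<'E'
from h import *
print(R.from_quat(read_state()['ee_rot']).as_matrix().round(3))
E
```

```text
[[-0.422 -0.001 -0.907]
 [ 0.907  0.002 -0.422]
 [ 0.002 -1.     0.   ]]
```

The top view shows the vessel at about (278,219) and the tray at about (184,251). The stand is at (351,229), with the probe at about (371,229), the stirrer at (334,228) and the bin at (473,232). I'll view a zoomed crop next.

```bash
python3 - <<'E'
from h import *
a=load('top0.png')['color'][:,:,::-1]; b=load('side0.png')['color'][:,:,::-1]
A=cv2.resize(a[190:285,150:390],None,fx=3.3,fy=3.3,interpolation=cv2.INTER_CUBIC)
B=cv2.resize(b[150:280,280:420],None,fx=2,fy=2,interpolation=cv2.INTER_CUBIC)
c=np.zeros((A.shape[0]+B.shape[0],max(A.shape[1],B.shape[1]),3),np.uint8);c[:A.shape[0],:A.shape[1]]=A;c[A.shape[0]:,:B.shape[1]]=B
print(c.shape);cv2.imwrite('pics/c1.png',c)
g=load('top0.png')
for n,u,v,z in [('lid',278,219,80),('stop',277,218,142),('tray',184,251,22),('stand',351,229,110),('probe',371,229,160),('stir',334,228,132),('bin',473,232,181)]: print(n,at(g,u,v,z).round(1))
E
```

```text
(574, 792, 3)
lid [570.3 -31.1  80. ]
stop [571.4 -32.7 142. ]
tray [481.8 217.   22. ]
stand [ 549.4 -211.3  110. ]
probe [ 550.5 -250.8  160. ]
stir [ 550.9 -167.8  132. ]
bin [ 548.8 -479.1  181. ]
```

View pics/c1.png

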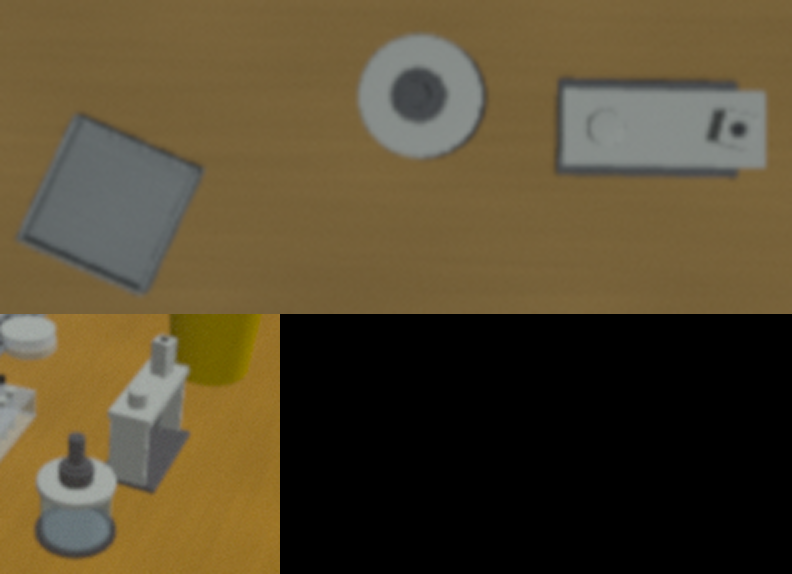

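>>> play_rows([
  [0.028,-0.003,-0.04,0,0,0,0.06],
  [0.028,-0.003,-0.04,0,0,0,0.06],
  [0.028,-0.003,-0.04,0,0,0,0.06],
  [0.028,-0.003,-0.04,0,0,0,0.06],
  [0.028,-0.003,-0.04,0,0,0,0.06],
  [0.028,-0.003,-0.04,0,0,0,0.06],
  [0.028,-0.003,-0.04,0,0,0,0.06],
  [0.028,-0.003,-0.04,0,0,0,0.06],
  [0.028,-0.003,-0.04,0,0,0,0.06],
  [0.028,-0.003,-0.04,0,0,0,0.06],
])

```text
clock: 1.1
position: [510.7, -136.4, 255.9]
ee_rot: [0.38, 0.594, -0.593, -0.388]
contact_force: [0.1, -0.2, 0.3]
gripper_width: 59.9
```

>>> play_rows([
  [0.023,0.002,-0.032,0,0,0,0.06],
  [0.023,0.002,-0.032,0,0,0,0.06],
  [0.023,0.002,-0.032,0,0,0,0.06],
  [0,0,0,0,0.11,0,0.06],
  [0,0,0,0,0.11,0,0.06],
  [0,0,0,0,0.11,0,0.06],
  [0,0,0,0,0.11,0,0.06],
  [0,0,0,0,0,0,0.06],
])

```text
clock: 1.9
position: [572.6, -21.2, 245.4]
ee_rot: [-0.5, -0.492, 0.496, 0.512]
contact_force: [0.9, -0.3, -0.2]
gripper_width: 60.0
```

```bash
cat >> h.py <<'E'
def st():
    s=read_state(); M=R.from_quat(s['ee_rot']).as_matrix()
    print('t',s['clock'],'p',s['position'].round(1),'x',M[:,0].round(3),'y',M[:,1].round(4),'F',s['contact_force'].round(1),'w',round(s['gripper_width'],1)); return s,M
def go(target,yaw=None):
    "tool shift (m) to world TCP target (mm) & rotvec to upright with jaw yaw deg"
    s,M=st(); d=M.T@(np.array(target)-s['position'])/1000; print('shift',d.round(4))
    if yaw is not None:
        c,q=np.cos(np.radians(yaw)),np.sin(np.radians(yaw)); x=np.array([c,q,0]);y=np.array([0,0,-1.]);G=np.c_[x,y,np.cross(x,y)]
        print('rot',R.from_matrix(M.T@G).as_rotvec().round(4))
E
python3 - <<'E'
from h import *
g=snap('wrist','w1.png'); s,M=st(); print(g['origin'],rot(g).round(3)); print(g['intrinsics'])
for p in ([570,-31,100],[571.4,-32.7,140]): print(proj(g,p))
E
```

```text
t 1.95 p [572.6 -21.3 245.4] x [0.021 1.    0.008] y [-0.0164  0.0081 -0.9998] F [-0.4 -0.1  0.3] w 60.1
[501.63112966 -19.74642646 389.26698792] [[ 0.023  0.962  0.27 ]
 [ 1.    -0.024  0.001]
 [ 0.007  0.27  -0.963]]
[[315.89794191   0.         325.09449533]
 [  0.         315.89794191 202.79344959]
 [  0.           0.           1.        ]]
[312.63246499 189.93381553]
[309.10888868 202.9259537 ]
```

View pics/w1.png

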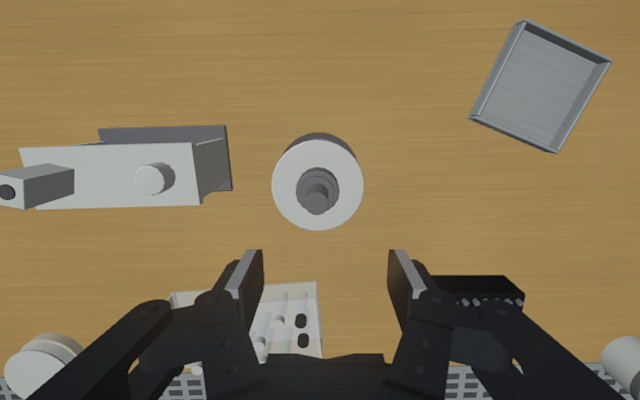

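The wrist view shows the handle top at about (318,201), the lid centred near (318,184), the stirrer head at (153,178), the probe head top at (8,190) and the tray at the upper right. I'll now combine the three views into positions.

```bash
python3 - <<'E'
from h import *
g=load('w1.png'); 
print('lid',at(g,318,184,80),'collar',at(g,317.5,190,100),'handle',at(g,317.5,203,140))
im=g['color']; hsv=cv2.cvtColor(im,cv2.COLOR_RGB2HSV)
def lidfit(g,box):
    x0,y0,x1,y1=box; h=cv2.cvtColor(g['color'],cv2.COLOR_RGB2HSV)[y0:y1,x0:x1]
    m=((h[...,1]<50)&(h[...,2]>130)).astype(np.uint8)
    n,l,s,c=cv2.connectedComponentsWithStats(m); i=1+np.argmax(s[1:,4])
    k,_=cv2.findContours((l==i).astype(np.uint8),cv2.RETR_EXTERNAL,cv2.CHAIN_APPROX_NONE); k=max(k,key=cv2.contourArea)
    e=cv2.fitEllipse(k); return np.array(e[0])+[x0,y0],e[1]
for f,b in (('w1.png',(255,120,380,245)),('top0.png',(250,190,310,250))):
    G=load(f); c,a=lidfit(G,b); print(f,c,a,at(G,*c,80))
G=load('top0.png')
print('stopper top-view',at(G,150+418/3.3,190+95/3.3,120))
print('probe',at(G,373.9,229.1,160))
t=[(78,113),(203,168),(146,293),(20,240)]
P=np.array([at(G,150+u/3.3,190+v/3.3,22) for u,v in t]);print('tray',P.round(0).tolist(),P.mean(0))
t=[(524,20),(610,62),(557,152),(470,118)]
P=np.array([at(g,u,v,22) for u,v in t]);print('tray w',P.round(0).tolist(),P.mean(0))
G=load('side0.png')
for p in ([570,-31,140],[570,-31,100],[550,-256,160]): print(proj(G,p))
E
```

```text
lid [568.77062083 -26.20698787  80.        ] collar [570.17796983 -26.42807611 100.        ] handle [571.63658274 -25.82961265 140.        ]
w1.png [317.12196732 184.84461212] (90.04756927490234, 92.06452178955078) [569.61193629 -27.11057858  80.        ]
top0.png [276.7449913  218.65042496] (34.81681442260742, 35.0110969543457) [571.13249356 -27.97724537  80.        ]
stopper top-view [569.95754959 -30.51324798 120.        ]
probe [ 550.4084026 -257.5110353  160.       ]
tray [[551.0, 247.0, 22.0], [510.0, 146.0, 22.0], [410.0, 187.0, 22.0], [450.0, 288.0, 22.0]] [480.27902202 217.23166541  22.        ]
tray w [[412.0, 192.0, 22.0], [455.0, 292.0, 22.0], [550.0, 251.0, 22.0], [510.0, 146.0, 22.0]] [481.66559717 220.311481    22.        ]
[319.46885827 211.18968472]
[319.21922164 225.37389228]
[362.42602999 163.09800246]
```

```bash
python3 -c "
from h import *
go([570.5,-27,190],90)"
```

```text
t 1.95 p [572.6 -21.3 245.4] x [0.021 1.    0.008] y [-0.0164  0.0081 -0.9998] F [-0.4 -0.1  0.3] w 60.1
shift [-0.0062  0.0553  0.0011]
rot [-0.0165 -0.0211  0.0079]
```

>>> play_rows([
  [-0.003,0.02,0,-0.0165,-0.021,0.008,0.06],
  [-0.003,0.02,0.001,0,0,0,0.06],
  [0,0.015,0,0,0,0,0.06],
  [0,0,0,0,0,0,0.06],
])

```text
clock: 2.35
position: [571.1, -27.7, 188.9]
ee_rot: [0.498, 0.503, -0.502, -0.497]
contact_force: [-0.1, -0.3, -0.1]
gripper_width: 60.1
```

```bash
python3 -c "
from h import *
go([570.5,-27,112],90)"
```

```text
t 2.35 p [571.1 -27.7 188.9] x [-0.01  1.   -0.  ] y [ 0.0016 -0.     -1.    ] F [-0.1 -0.3 -0.1] w 60.1
shift [0.0007 0.0769 0.0008]
rot [ 0.0016  0.01   -0.    ]
```

>>> play_rows([
  [0.0003,0.02,0,0,0.01,0,0.06],
  [0.0003,0.02,0,0,0,0,0.06],
  [0,0.02,0,0,0,0,0.05],
  [0,0.015,0,0,0,0,0.04],
  [0,0,0,0,0,0,0.036],
])

```text
clock: 2.85
position: [574.4, -27.3, 115.9]
ee_rot: [0.5, 0.504, -0.5, -0.496]
contact_force: [-0.9, -0.5, -0.8]
gripper_width: 35.9
```

```bash
python3 - <<'E'
from h import *
g=snap('wrist','w2.png'); st()
a=g['color'][100:400,160:480,::-1]; cv2.imwrite('pics/w2c.png',cv2.resize(a,None,fx=1.8,fy=1.8))
E
```

```text
t 2.9 p [575.3 -27.3 117.2] x [-0.008  1.    -0.   ] y [ 1.130e-02 -1.000e-04 -9.999e-01] F [ 0.2 -0.1  0. ] w 36.2
```

View pics/w2c.png

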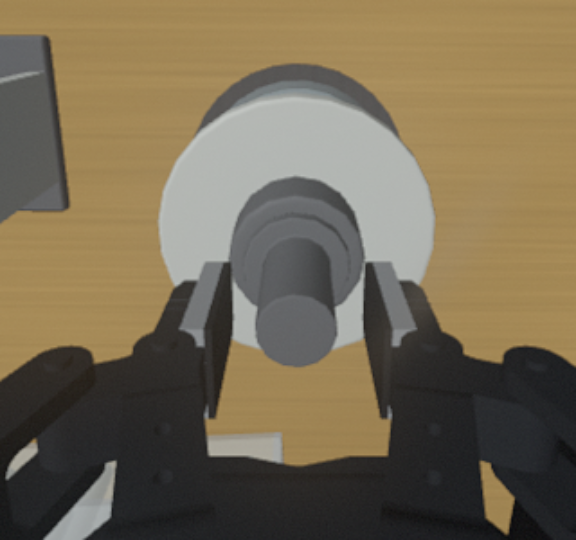

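The handle is centred between the pads, at about (298,330) in the crop. I need to take out about 5 mm of x drift, then close.

>>> play_rows([
  [0,0.003,0.005,0.011,0.008,0,0.036],
  [0,0.0,0,0,0,0,0.036],
])

```text
clock: 3.1
position: [571.5, -27.2, 116.4]
ee_rot: [0.501, 0.501, -0.499, -0.499]
contact_force: [-0.7, -0.2, 0.5]
gripper_width: 36.0
```

```bash
python3 -c "
from h import *
go([570.5,-27.3,112],90)"
```

```text
t 3.1 p [571.5 -27.2 116.4] x [-0.001  1.     0.   ] y [ 3.2e-03  2.0e-04 -1.0e+00] F [-0.7 -0.2  0.5] w 36.0
shift [-0.0001  0.0044  0.001 ]
rot [0.0032 0.0009 0.0002]
```

>>> play_rows([
  [0,0.005,0.001,0.003,0,0,0.036],
  [0,0,0,0,0,0,0.028],
  [0,0,0,0,0,0,0.01],
  [0,0,0,0,0,0,0.01],
  [0,0,0,0,0,0,0.01],
  [0,0,0,0,0,0,0.01],
  [0,0,0,0,0,0,0.01],
])

```text
clock: 3.8
position: [571.6, -27.0, 113.5]
ee_rot: [0.5, 0.502, -0.499, -0.499]
contact_force: [-0.2, -0.6, -0.1]
gripper_width: 17.8
```

>>> play_rows([
  [0,-0.005,0,0,0,0,0.01],
  [0,-0.01,0,0,0,0,0.01],
  [0,-0.01,0,0,0,0,0.01],
  [0,-0.01,0,0,0,0,0.01],
  [0,-0.01,0,0,0,0,0.01],
  [0,0,0,0,0,0,0.01],
])

```text
clock: 4.4
position: [572.1, -27.0, 163.6]
ee_rot: [0.501, 0.502, -0.499, -0.498]
contact_force: [1.2, -0.2, 0.0]
gripper_width: 17.8
```

```bash
python3 - <<'E'
from h import *
s,M=st(); g=snap('wrist','w3.png'); h=snap('side','s3.png')
a=cv2.resize(g['color'][100:400,160:480,::-1],None,fx=1.4,fy=1.4)
b=cv2.resize(h['color'][150:290,270:370,::-1],None,fx=3,fy=3,interpolation=cv2.INTER_CUBIC)
cv2.imwrite('pics/w3c.png',np.hstack([a,b]))
E
```

```text
t 4.4 p [572.1 -27.  163.6] x [-0.002  1.     0.001] y [ 6.5e-03  9.0e-04 -1.0e+00] F [ 1.2 -0.2  0. ] w 17.8
```

View pics/w3c.png

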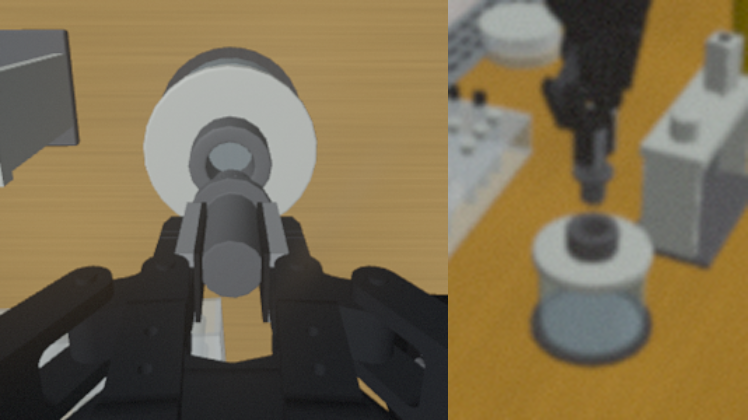

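The stopper is out and held upright, and the empty bore is visible at about (231,156) in the left half. Next I carry it to the tray.

>>> play_rows([
  [0.015,0,0.006,0.006,0,0,0.01],
  [0.03,0,0.011,0,0,0,0.01],
  [0.035,0,0.013,0,0,0,0.01],
  [0.035,0,0.013,0,0,0,0.01],
  [0.035,0,0.013,0,0,0,0.01],
  [0.035,0.01,0.013,0,0,0,0.01],
  [0.03,0.01,0.011,0,0,0,0.01],
  [0.015,0.01,0.006,0,0,0,0.01],
  [0,0,0,0,0,0,0.01],
  [0,0,0,0,0,0,0.01],
])

```text
clock: 5.5
position: [475.2, 214.8, 126.7]
ee_rot: [-0.497, -0.497, 0.504, 0.502]
contact_force: [-0.1, -0.7, 0.0]
gripper_width: 17.9
```

```bash
python3 - <<'E'
from h import *
go([481,219,80],90)
g=load('w3.png'); print('bore',at(g,160+231/1.4,100+157/1.4,100), 'collar est', proj(g,[570,-27.3,100]))
E
```

```text
t 5.5 p [475.2 214.8 126.7] x [-0.002  1.    -0.003] y [-0.0128 -0.003  -0.9999] F [-0.1 -0.7  0. ] w 17.9
shift [ 0.0043  0.0466 -0.0065]
rot [-0.0128  0.0019 -0.003 ]
bore [567.43631487 -26.1714962  100.        ] collar est [323.35807013 215.66129673]
```

>>> play_rows([
  [0.002,0.015,-0.003,-0.0128,0.002,-0.003,0.01],
  [0.002,0.015,-0.003,0,0,0,0.01],
  [0,0.015,0,0,0,0,0.01],
  [0,0,0,0,0,0,0.01],
  [0,0,0,0,0,0,0.01],
])

```text
clock: 6.0
position: [483.0, 216.7, 82.5]
ee_rot: [0.501, 0.5, -0.498, -0.501]
contact_force: [1.4, 0.7, -0.6]
gripper_width: 17.7
```

```bash
python3 - <<'E'
from h import *
go([481,219,42],90)
E
```

```text
t 6.0 p [483.  216.7  82.5] x [0.004 1.    0.001] y [ 0.003   0.0013 -1.    ] F [ 1.4  0.7 -0.6] w 17.7
shift [0.0022 0.0405 0.0021]
rot [ 0.003  -0.0041  0.0013]
```

>>> play_rows([
  [0,0.015,0.002,0.003,0,0.001,0.01],
  [0,0.015,0,0,0,0,0.01],
  [0,0.006,0,0,0,0,0.01],
  [0,0.002,0,0,0,0,0.01],
  [0,0,0,0,0,0,0.01],
])

```text
clock: 6.5
position: [484.5, 217.1, 48.6]
ee_rot: [0.502, 0.502, -0.495, -0.501]
contact_force: [-0.0, -0.5, -0.6]
gripper_width: 17.3
```

```bash
python3 - <<'E'
from h import *
go([481,219,40],90)
E
```

```text
t 6.5 p [484.5 217.1  48.6] x [0.006 1.    0.005] y [ 0.0074  0.0054 -1.    ] F [-0.  -0.5 -0.6] w 17.3
shift [0.0019 0.0086 0.0036]
rot [ 0.0074 -0.0062  0.0055]
```

>>> play_rows([
  [0,0.003,0.002,0.007,-0.006,0.005,0.01],
  [0,0.003,0,0,0,0,0.01],
  [0,0.002,0,0,0,0,0.01],
  [0,0.001,0,0,0,0,0.01],
])

```text
clock: 6.9
position: [483.5, 218.0, 41.0]
ee_rot: [0.5, 0.502, -0.499, -0.5]
contact_force: [-0.5, 0.5, -0.7]
gripper_width: 17.6
```

```bash
python3 - <<'E'
from h import *
go([481,219,39.5],90)
E
```

```text
t 6.9 p [483.5 218.   41. ] x [-0.001  1.     0.003] y [ 0.0031  0.0025 -1.    ] F [-0.5  0.5 -0.7] w 17.6
shift [0.001  0.0015 0.0026]
rot [0.0031 0.0008 0.0025]
```

>>> play_rows([
  [0,0.001,0,0.003,0,0.002,0.01],
  [0,0.001,0,0,0,0,0.01],
])

```text
clock: 7.1
position: [483.8, 218.1, 39.4]
ee_rot: [0.5, 0.5, -0.5, -0.5]
contact_force: [-3.4, 0.1, 8.9]
gripper_width: 17.2
```

>>> play_rows([
  [0,0,0,0,0,0,0.02],
  [0,0,0,0,0,0,0.024],
  [0,0,0,0,0,0,0.03],
  [0,0,0,0,0,0,0.04],
  [0,0,0,0,0,0,0.04],
  [0,0,0,0,0,0,0.04],
])

```text
clock: 7.7
position: [484.0, 218.3, 39.4]
ee_rot: [0.5, 0.501, -0.5, -0.5]
contact_force: [0.6, -0.1, -0.1]
gripper_width: 40.0
```

```bash
python3 - <<'E'
from h import *
s,M=st(); g=snap('wrist','w4.png'); h=snap('side','s4.png')
a=cv2.resize(g['color'][100:400,160:480,::-1],None,fx=1.4,fy=1.4)
b=cv2.resize(h['color'][250:390,250:360,::-1],None,fx=3,fy=3,interpolation=cv2.INTER_CUBIC)
cv2.imwrite('pics/w4c.png',np.hstack([a,b]))
E
```

```text
t 7.7 p [484.  218.3  39.4] x [-0.001  1.     0.001] y [ 7.e-04  7.e-04 -1.e+00] F [ 0.6 -0.1 -0.1] w 40.0
```

View pics/w4c.png

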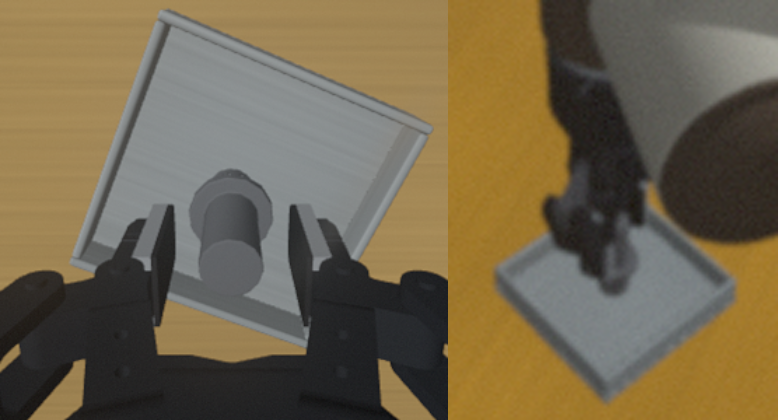

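The stopper stands upright in the tray, clear of both pads. I'll lift straight up, then head to the probe.

>>> play_rows([
  [0,-0.01,0,0,0,0,0.04],
  [0,-0.02,0,0,0,0,0.04],
  [0,-0.03,0,0,0,0,0.04],
  [0,-0.045,0,0,0,0,0.05],
  [0,-0.045,0,0,0,0,0.06],
  [0,-0.045,0,0,0,0,0.06],
  [0,-0.03,0,0,0,0,0.06],
  [-0.03,-0.005,-0.01,0,0,0,0.06],
  [-0.045,0,-0.015,0,0,0,0.06],
  [-0.045,0,-0.015,0,0,0,0.06],
])

```text
clock: 8.8
position: [524.4, 98.5, 288.1]
ee_rot: [0.499, 0.506, -0.5, -0.496]
contact_force: [0.9, 0.6, -0.3]
gripper_width: 60.0
```

>>> play_rows([
  [-0.045,0,-0.015,0,0,0,0.06],
  [-0.045,0,-0.015,0,0,0,0.06],
  [-0.03,0,-0.01,0,0,0,0.06],
  [0,0,0,0,0,0,0.06],
  [0,0,0,0,0,0,0.06],
])

```text
clock: 9.3
position: [566.5, -31.1, 292.9]
ee_rot: [0.501, 0.506, -0.497, -0.496]
contact_force: [0.2, 0.9, -0.4]
gripper_width: 60.0
```

```bash
python3 - <<'E'
from h import *
go([550.5,-257,260],90)
g=snap('wrist','w5.png')
for n,p in (('mouth',[570,-27.3,100]),('lid',[570,-27.3,80]),('probe',[550.5,-257,160])): print(n,proj(g,p).round(1))
E
```

```text
t 9.3 p [566.5 -31.1 292.9] x [-0.006  1.     0.004] y [ 0.0149  0.0043 -0.9999] F [ 0.2  0.9 -0.4] w 60.0
shift [-0.226   0.0317  0.0178]
rot [0.0149 0.0056 0.0042]
mouth [327.1 179.6]
lid [326.9 175.6]
probe [ 67.4 172.6]
```

>>> play_rows([
  [-0.03,0,0.002,0.015,0.005,0.004,0.06],
  [-0.045,0,0.004,0,0,0,0.06],
  [-0.045,0.0,0.004,0,0,0,0.06],
  [-0.045,0,0.004,0,0,0,0.06],
  [-0.04,0,0.003,0,0,0,0.06],
  [-0.02,0,0,0,0,0,0.06],
  [0,0,0,0,0,0,0.06],
  [0,0,0,0,0,0,0.06],
])

```text
clock: 10.15
position: [551.5, -251.9, 295.5]
ee_rot: [0.495, 0.506, -0.504, -0.495]
contact_force: [-0.6, -0.6, 0.2]
gripper_width: 59.9
```

```bash
python3 - <<'E'
from h import *
go([550.5,-257,260],90)
g=snap('wrist','w6.png'); w5=load('w5.png')
c=proj(g,[550.5,-257,160]); print(c)
h=cv2.cvtColor(w5['color'],cv2.COLOR_RGB2HSV); x0,y0,x1,y1=270,115,390,235; h=h[y0:y1,x0:x1]
m=((h[...,1]<50)&(h[...,2]>130)).astype(np.uint8); n,l,s,_=cv2.connectedComponentsWithStats(m); i=1+np.argmax(s[1:,4])
k,_=cv2.findContours((l==i).astype(np.uint8),cv2.RETR_CCOMP,cv2.CHAIN_APPROX_NONE)
for q in sorted(k,key=cv2.contourArea)[-2:]:
    e=cv2.fitEllipse(q); p=np.array(e[0])+[x0,y0]; print('ell',p.round(1),np.round(e[1],1),at(w5,*p,80).round(1),at(w5,*p,100).round(1))
a=cv2.resize(g['color'][80:300,180:460,::-1],None,fx=1.8,fy=1.8,interpolation=cv2.INTER_CUBIC)
b=cv2.resize(w5['color'][120:230,270:390,::-1],None,fx=2.3,fy=2.3,interpolation=cv2.INTER_CUBIC)
o=np.zeros((396,504+276,3),np.uint8); o[:a.shape[0],:504]=a; o[:b.shape[0],504:504+b.shape[1]]=b; cv2.imwrite('pics/w6c.png',o)
E
```

```text
t 10.15 p [ 551.5 -251.9  295.5] x [-0.021  1.     0.001] y [ 0.0025  0.0014 -1.    ] F [-0.6 -0.6  0.2] w 59.9
shift [-0.0051  0.0355  0.0012]
rot [0.0025 0.0206 0.0014]
[318.37260156 191.07291452]
ell [327.4 179.3] [38.4 40.5] [574.3 -26.8  80. ] [569.6 -27.  100. ]
ell [327.  175.1] [79.  80.3] [569.4 -27.2  80. ] [565.  -27.5 100. ]
```

View pics/w6c.png

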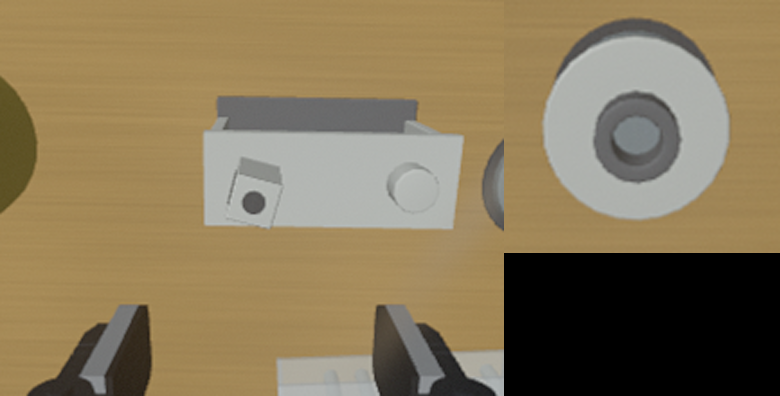

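```bash
python3 - <<'E'
from h import *
g=load('w6.png'); im=cv2.cvtColor(g['color'],cv2.COLOR_RGB2GRAY).astype(float)
c=at(g,321.1,192.8,160); print('centre',c.round(1))
P=[]
for u in range(314,335):
    v0=80+(172+(((u-180)*1.8)-236)*14/46)/1.8
    r=np.arange(int(v0)-4,int(v0)+5); d=im[r+1,u]-im[r-1,u]
    i=np.argmax(d); P.append(at(g,u,r[i]+ (0 if d[i]<=0 else 0),160)[:2]); print(u,r[i],round(d[i]),end='; ')
P=np.array(P); k=np.polyfit(P[2:-2,1],P[2:-2,0],1); print('\nedge angle from +y toward +x deg',np.degrees(np.arctan(k[0])), 'dist centre-edge',(c[0]-np.polyval(k,c[1]))*np.cos(np.arctan(k[0])))
for q in [(236,172),(282,186),(270,228),(226,216)]: print(at(g,180+q[0]/1.8,80+q[1]/1.8,160).round(1))
go([c[0],c[1],230],73)
E
```

```text
centre [ 552.1 -254.5  160. ]
314 177 49; 315 177 42; 316 177 42; 317 178 51; 318 178 48; 319 178 39; 320 178 40; 321 179 53; 322 179 48; 323 179 39; 324 180 45; 325 180 49; 326 180 44; 327 180 36; 328 181 48; 329 181 46; 330 181 41; 331 181 37; 332 182 49; 333 182 48; 334 182 40; 
edge angle from +y toward +x deg 14.521728823473008 dist centre-edge 12.599729463118662
[ 536.3 -263.7  160. ]
[ 543.  -240.6  160. ]
[ 565.1 -246.1  160. ]
[ 559.2 -268.6  160. ]
t 10.2 p [ 551.5 -251.6  295.5] x [-0.021  1.     0.001] y [ 0.0024  0.0013 -1.    ] F [-0.3 -0.3  0.6] w 60.5
shift [-0.003   0.0655 -0.0003]
rot [0.0023 0.3179 0.0016]
```

>>> play_rows([
  [-0.003,0.02,0,0.002,0.1,0.001,0.06],
  [0,0.02,0,0,0.1,0,0.06],
  [0,0.02,0,0,0.083,0,0.06],
  [0,0.02,0,0,0,0,0.055],
  [0,0.01,0,0,0,0,0.05],
  [0,0,0,0,0,0,0.05],
])

```text
clock: 10.8
position: [554.6, -244.5, 206.0]
ee_rot: [0.562, 0.433, -0.43, -0.559]
contact_force: [0.3, -0.5, -0.2]
gripper_width: 50.1
```

```bash
python3 - <<'E'
from h import *
go([551.5,-254.7,120],75)
E
```

```text
t 10.8 p [ 554.6 -244.5  206. ] x [0.256 0.967 0.001] y [ 6.1e-03 -1.0e-04 -1.0e+00] F [ 0.3 -0.5 -0.2] w 50.1
shift [-0.0107  0.086   0.0009]
rot [0.0059 0.0027 0.0015]
```

>>> play_rows([
  [-0.006,0.01,0.001,0.006,0.003,0.001,0.05],
  [-0.005,0.01,0,0,0,0,0.05],
  [0,0,0,0,0,0,0.05],
])

```text
clock: 11.1
position: [552.1, -254.6, 186.9]
ee_rot: [0.561, 0.432, -0.43, -0.56]
contact_force: [-1.2, -0.5, -0.3]
gripper_width: 50.2
```

```bash
python3 - <<'E'
from h import *
go([551.5,-254.7,120],75)
E
```

```text
t 11.1 p [ 552.1 -254.6  186.9] x [0.256 0.967 0.   ] y [ 3.4e-03 -6.0e-04 -1.0e+00] F [-1.2 -0.5 -0.3] w 50.2
shift [-0.0003  0.0669  0.0008]
rot [0.0035 0.0026 0.0003]
```

>>> play_rows([
  [0,0.015,0.001,0.0035,0.002,0,0.05],
  [0,0.015,0.001,0.001,0,0,0.05],
  [0,0.012,0.001,0.001,0,0,0.05],
  [0,0,0,0,0,0,0.05],
])

```text
clock: 11.5
position: [549.2, -254.7, 142.3]
ee_rot: [-0.561, -0.43, 0.43, 0.562]
contact_force: [0.3, -0.4, 0.1]
gripper_width: 50.3
```

```bash
python3 - <<'E'
from h import *
go([551.5,-254.7,120],75)
g=snap('wrist','w7.png'); cv2.imwrite('pics/w7c.png',cv2.resize(g['color'][130:400,180:460,::-1],None,fx=2,fy=2,interpolation=cv2.INTER_CUBIC))
E
```

```text
t 11.5 p [ 549.2 -254.7  142.3] x [0.26  0.966 0.001] y [-7.e-04  8.e-04 -1.e+00] F [ 0.3 -0.4  0.1] w 50.3
shift [ 0.0006  0.0223 -0.0023]
rot [-0.0009 -0.0015  0.0006]
```

View pics/w7c.png

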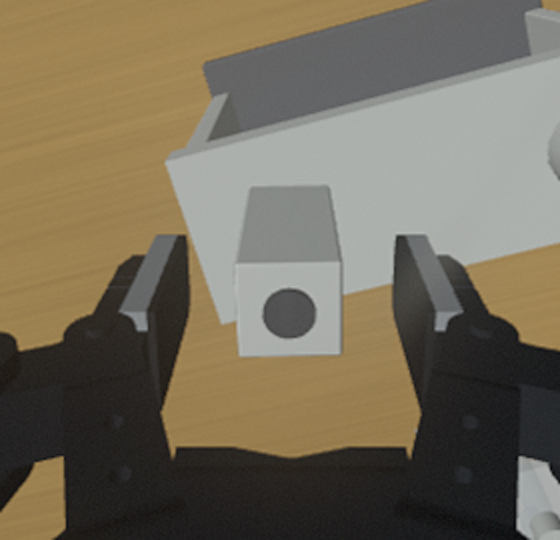

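The head is square to the jaws and centred, at about (290,313) in the crop against a pad midpoint of about 291. I'll go down and grip.

>>> play_rows([
  [0,0.012,-0.002,-0.001,-0.001,0,0.05],
  [0,0.01,0,0,0,0,0.04],
  [0,0,0,0,0,0,0.034],
  [0,0,0,0,0,0,0.034],
])

```text
clock: 11.95
position: [553.0, -255.9, 120.4]
ee_rot: [0.562, 0.431, -0.43, -0.56]
contact_force: [-0.3, -0.1, -0.1]
gripper_width: 33.8
```

```bash
python3 - <<'E'
from h import *
go([551.5,-254.7,120],75)
E
```

```text
t 11.95 p [ 553.  -255.9  120.4] x [ 0.259  0.966 -0.   ] y [ 0.0042 -0.0012 -1.    ] F [-0.3 -0.1 -0.1] w 33.8
shift [0.0008 0.0004 0.0018]
rot [ 0.0044  0.0002 -0.0001]
```

>>> play_rows([
  [0.0008,0,0.001,0.0044,0,0,0.034],
  [0,0,0,0,0,0,0.03],
  [0,0,0,0,0,0,0.015],
  [0,0,0,0,0,0,0.012],
  [0,0,0,0,0,0,0.012],
  [0,0,0,0,0,0,0.012],
  [0,0,0,0,0,0,0.012],
])

```text
clock: 12.65
position: [552.6, -254.7, 121.5]
ee_rot: [0.561, 0.431, -0.43, -0.561]
contact_force: [0.7, 0.1, -1.0]
gripper_width: 23.3
```

```bash
python3 - <<'E'
from h import *
go([551.5,-254.7,120],75)
E
```

```text
t 12.65 p [ 552.6 -254.7  121.5] x [0.258 0.966 0.   ] y [ 1.5e-03 -2.0e-04 -1.0e+00] F [ 0.7  0.1 -1. ] w 23.3
shift [-0.0003  0.0015  0.0011]
rot [0.0015 0.0004 0.0002]
```

>>> play_rows([
  [0,-0.005,0,0,0,0,0.012],
  [0,-0.01,0,0,0,0,0.012],
  [0,-0.01,0,0,0,0,0.012],
  [0,0,0,0,0,0,0.012],
])

```text
clock: 13.05
position: [552.8, -254.9, 149.0]
ee_rot: [0.561, 0.431, -0.43, -0.56]
contact_force: [0.4, 0.1, -1.6]
gripper_width: 23.6
```

```bash
python3 - <<'E'
from h import *
go([552.6,-254.7,185],75)
E
```

```text
t 13.05 p [ 552.8 -254.9  149. ] x [ 0.258  0.966 -0.   ] y [ 1.9e-03 -6.0e-04 -1.0e+00] F [ 0.4  0.1 -1.6] w 23.6
shift [ 0.0001 -0.036   0.0002]
rot [ 0.002   0.0005 -0.0001]
```

>>> play_rows([
  [0,-0.01,0,0.001,0,0,0.012],
  [0,-0.01,0,0,0,0,0.012],
  [0,-0.01,0,0,0,0,0.012],
  [0,-0.01,0,0,0,0,0.012],
  [0,0,0,0,0,0,0.012],
])

```text
clock: 13.55
position: [553.2, -255.0, 194.0]
ee_rot: [0.562, 0.431, -0.43, -0.56]
contact_force: [0.4, -1.0, -1.3]
gripper_width: 23.5
```

```bash
python3 - <<'E'
from h import *
go([552.6,-254.7,260],75)
E
```

```text
t 13.55 p [ 553.2 -255.   194. ] x [ 0.258  0.966 -0.   ] y [ 0.0034 -0.001  -1.    ] F [ 0.4 -1.  -1.3] w 23.5
shift [ 0.0002 -0.066   0.0004]
rot [ 0.0036  0.0005 -0.0001]
```

>>> play_rows([
  [0,-0.012,0,0.003,0,0,0.012],
  [0,-0.015,0,0,0,0,0.012],
  [0,-0.015,0,0,0,0,0.012],
  [0,-0.015,0,0,0,0,0.012],
  [0,-0.01,0,0,0,0,0.012],
  [0,0,0,0,0,0,0.012],
])

```text
clock: 14.15
position: [551.9, -254.4, 262.0]
ee_rot: [-0.56, -0.43, 0.431, 0.562]
contact_force: [0.1, 0.2, -1.3]
gripper_width: 23.3
```

```bash
python3 - <<'E'
from h import *
go([569.6,-27.2,265],75)
E
```

```text
t 14.15 p [ 551.9 -254.4  262. ] x [0.259 0.966 0.001] y [-0.0034  0.0021 -1.    ] F [ 0.1  0.2 -1.3] w 23.3
shift [ 0.224  -0.0026  0.0417]
rot [-0.0039 -0.0002  0.0012]
```

>>> play_rows([
  [0.02,-0.002,0.004,-0.004,0,0.001,0.012],
  [0.03,0,0.006,0,0,0,0.012],
  [0.035,0,0.006,0,0,0,0.012],
  [0.035,0,0.006,0,0,0,0.012],
  [0.035,0,0.006,0,0,0,0.012],
  [0.035,0,0.006,0,0,0,0.012],
  [0.02,0,0.004,0,0,0,0.012],
  [0.01,0,0.003,0,0,0,0.012],
  [0,0,0,0,0,0,0.012],
  [0,0,0,0,0,0,0.012],
])

```text
clock: 15.15
position: [566.2, -23.8, 255.0]
ee_rot: [-0.558, -0.426, 0.433, 0.566]
contact_force: [-0.5, -0.6, -0.8]
gripper_width: 23.1
```

```bash
python3 - <<'E'
from h import *
go([569.6,-27.2,225],75)
E
```

```text
t 15.15 p [566.2 -23.8 255. ] x [ 0.263  0.965 -0.002] y [-0.0143  0.002  -0.9999] F [-0.5 -0.6 -0.8] w 23.1
shift [-0.0023  0.0299 -0.0045]
rot [-0.0143 -0.0047 -0.0018]
```

>>> play_rows([
  [-0.001,0.01,-0.002,-0.014,-0.004,-0.002,0.012],
  [-0.001,0.01,-0.002,0,0,0,0.012],
  [0,0.01,0,0,0,0,0.012],
  [0,0,0,0,0,0,0.012],
  [0,0,0,0,0,0,0.012],
])

```text
clock: 15.65
position: [569.2, -31.3, 222.7]
ee_rot: [-0.562, -0.428, 0.429, 0.563]
contact_force: [-0.1, -0.2, -0.3]
gripper_width: 23.5
```

```bash
python3 - <<'E'
from h import *
go([569.6,-27.2,225],75)
E
```

```text
t 15.65 p [569.2 -31.3 222.7] x [ 0.265  0.964 -0.001] y [-1.7e-03 -6.0e-04 -1.0e+00] F [-0.1 -0.2 -0.3] w 23.5
shift [ 0.0041 -0.0023  0.0007]
rot [-0.0014 -0.0066 -0.001 ]
```

>>> play_rows([
  [0.004,0,0.001,-0.0015,-0.006,-0.001,0.012],
  [0,0,0,0,0,0,0.012],
  [0,0,0,0,0,0,0.012],
])

```text
clock: 15.95
position: [569.9, -27.1, 223.4]
ee_rot: [0.561, 0.431, -0.43, -0.561]
contact_force: [-0.5, -0.0, -1.3]
gripper_width: 23.1
```

```bash
python3 - <<'E'
from h import *
go([569.6,-27.2,150],75)
g=snap('wrist','w8.png'); h=snap('side','s8.png'); t=snap('top','t8.png')
a=cv2.resize(g['color'][80:380,210:440,::-1],None,fx=2,fy=2,interpolation=cv2.INTER_CUBIC)
b=cv2.resize(h['color'][150:270,290:350,::-1],None,fx=5,fy=5,interpolation=cv2.INTER_CUBIC)
print(a.shape,b.shape,proj(g,[569.6,-27.2,100]),proj(h,[569.6,-27.2,100]),proj(h,[569.6,-27.2,116]),proj(g,[569.6,-27.2,116]))
cv2.imwrite('pics/w8c.png',np.hstack([a,b]))
E
```

```text
t 15.95 p [569.9 -27.1 223.4] x [0.259 0.966 0.   ] y [ 1.4e-03  1.0e-04 -1.0e+00] F [-0.5 -0.  -1.3] w 23.1
shift [-0.0002  0.0734  0.0003]
rot [ 0.0014 -0.0004  0.0004]
(600, 460, 3) (600, 300, 3) [324.09680562 195.8989448 ] [318.68760914 226.29650407] [318.78153093 220.69180948] [324.02758196 201.07052642]
```

View pics/w8c.png

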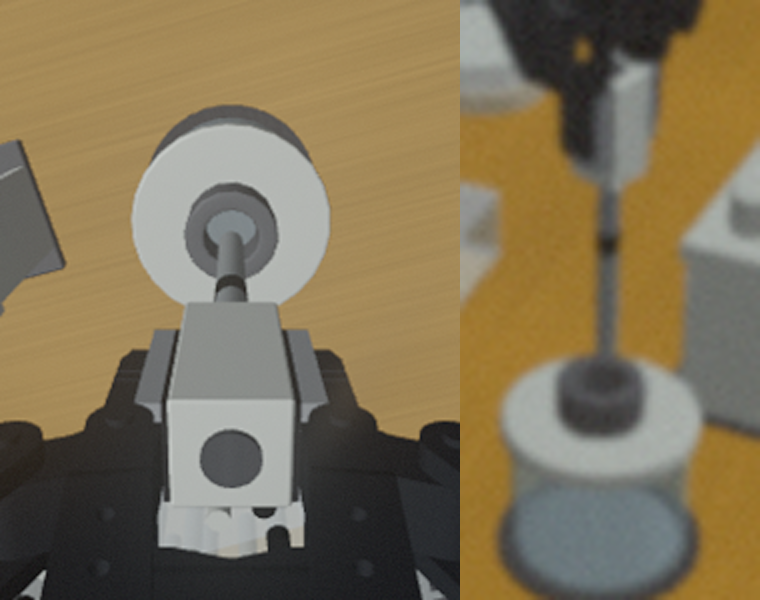

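The rod looks centred on the bore laterally in the wrist crop (both at x≈231). In the side crop the rod is at about 606 and the collar and lid at about 600.5, so I'll measure that in numbers.

```bash
python3 - <<'E'
from h import *
h=load('s8.png'); im=cv2.cvtColor(h['color'],cv2.COLOR_RGB2HSV).astype(int); S=im[...,1]
print('side S rows (cols 308..330)')
for v in (188,192,206,210,214): print(v,S[v,308:331])
G=cv2.cvtColor(h['color'],cv2.COLOR_RGB2GRAY)
for v in (222,226,230,233): print('g',v,G[v,304:336])
print('lid S'); 
for v in (232,235,238): print(v,S[v,294:304],S[v,326:336])
g=load('w8.png'); G=cv2.cvtColor(g['color'],cv2.COLOR_RGB2GRAY).astype(int)
print('wrist col 320..330'); print(np.c_[np.arange(184,220),G[184:220,318:334]])
E
```

```text
side S rows (cols 308..330)
188 [177 177 175 180 180 177 174 176 158 121  56   5   5  36  95 152 173 178
 185 183 179 177 183]
192 [180 169 182 176 174 176 178 173 169 126  45  13   9  65 133 168 177 179
 180 174 177 181 180]
206 [175 180 175 178 174 173 175 178 164 116  45  11  23  79 142 175 177 178
 188 182 179 180 177]
210 [178 185 178 173 179 175 169 182 163 110  36  12  20  85 133 172 181 178
 180 177 178 178 169]
214 [178 181 176 178 179 176 175 187 155  97  28   6  38  95 152 176 185 177
 177 184 174 178 183]
g 222 [126 130 137 143 147 148 137 120 104  95  88  89  81  77  79  77  80  87
  94 104 120 137 149 145 139 133 125 128 120 114 111 106]
g 226 [170 171 170 168 154 117  91  87  86  80  76  67  65  61  60  62  61  58
  66  72  81  91 118 146 163 171 172 168 162 156 142 127]
g 230 [169 172 169 170 150 110  73  61  62  69  72  73  78  81  83  79  77  78
  79  75  78  84 110 148 165 170 173 171 170 171 171 169]
g 233 [171 171 172 169 159 130  89  63  58  59  54  61  62  61  61  54  62  62
  64  70  70  91 127 156 168 169 171 172 168 172 168 171]
lid S
232 [181 181 169 131  6
[... 2086 characters left out ...]
123 131 129 126 122 116 112 105  97  91  84  83  88 107 118]
 [211 115 129 130 130 125 120 116 110 105  97  90  84  82  85 100 113]
 [212 118 129 129 129 125 121 117 111 103  97  90  85  83  82  97 110]
 [213 116 131 130 130 126 121 116 110 102  96  91  85  85  84  97 109]
 [214 116 131 131 128 125 120 118 111 103  98  91  84  83  80  93 107]
 [215 116 132 130 128 125 120 116 109 103  97  90  85  85  80  92 106]
 [216 119 132 131 128 127 123 120 112 106  99  92  87  81  80  92 105]
 [217 118 133 133 122 100  92  80  75  74  71  75  83  85  81  90 103]
 [218 126 129 111  84  65  63  52  53  52  52  57  62  73  82  85 111]
 [219 140 103  69  55  52  56  55  55  54  54  53  52  55  68 103 153]]
```

```bash
cat >> h.py <<'E'
def vesselfit(g,c0,circ=((47,80),(21,100),(12,100)),rng=6):
    G=cv2.GaussianBlur(cv2.cvtColor(g['color'],cv2.COLOR_RGB2GRAY).astype(np.float32),(0,0),.8)
    a=np.linspace(0,2*np.pi,120,endpoint=False); best={}
    def pr(c,r,z): return np.array([proj(g,[c[0]+r*np.cos(t),c[1]+r*np.sin(t),z]) for t in a],np.float32)
    def samp(P): return cv2.remap(G,P[:,:1].copy(),P[:,1:].copy(),cv2.INTER_LINEAR)[:,0]
    for r,z in circ:
        L=[]
        for dx in np.arange(-rng,rng+.1,.5):
            for dy in np.arange(-rng,rng+.1,.5):
                c=(c0[0]+dx,c0[1]+dy); L.append((np.minimum(np.abs(samp(pr(c,r+1,z))-samp(pr(c,r-1,z))),40).mean(),c))
        L.sort(key=lambda q:-q[0]); best[(r,z)]=(np.mean([q[1] for q in L[:5]],0).round(1),round(float(L[0][0]),1))
    return best
E
python3 - <<'E'
from h import *
for f in ('w8.png','s8.png','w5.png','w3.png'): print(f,vesselfit(load(f),(570,-27)))
E
```

```text
w8.png {(47, 80): (array([571.6, -27.2]), 24.3), (21, 100): (array([569.8, -26.1]), 37.1), (12, 100): (array([572.1, -27.3]), 16.2)}
s8.png {(47, 80): (array([572. , -29.6]), 10.2), (21, 100): (array([570.1, -21.6]), 11.9), (12, 100): (array([564.9, -31.3]), 7.5)}
w5.png {(47, 80): (array([571.1, -27.3]), 26.5), (21, 100): (array([570.2, -27.1]), 39.2), (12, 100): (array([572. , -27.5]), 15.6)}
w3.png {(47, 80): (array([572.1, -27.2]), 24.6), (21, 100): (array([568.6, -26.8]), 29.6), (12, 100): (array([571.9, -27.2]), 17.0)}
```

```bash
python3 - <<'E'
from h import *
g=load('w8.png'); p=at(g,325.1,200.3,116.9); print('tip',p.round(1),'head dot',at(g,210+231/2,80+459/2,262).round(1))
s,M=st(); d=np.array([571.8,-27.3,0])-p; d[2]=0; print('offset world',d.round(1),'tool mm',(M.T@d).round(1))
h=load('s8.png'); print('side rod vs pred tip, fitted lid',proj(h,p),proj(h,[572,-29.6,100]))
E
```

```text
tip [568.9 -26.1 116.9] head dot [570.2 -26.2 262. ]
t 16.1 p [569.8 -27.1 223.4] x [0.259 0.966 0.   ] y [ 1.3e-03  1.0e-04 -1.0e+00] F [-0.3 -0.3 -1.3] w 22.8
offset world [ 2.9 -1.2  0. ] tool mm [-0.4  0.  -3.1]
side rod vs pred tip, fitted lid [318.84871659 220.69908728] [318.18441117 225.47229061]
```

>>> play_rows([
  [-0.0004,0,-0.003,0.001,0,0,0.012],
  [0,0.006,0,0,0,0,0.012],
  [0,0.006,0,0,0,0,0.012],
  [0,0,0,0,0,0,0.012],
])

```text
clock: 16.5
position: [572.8, -28.3, 210.4]
ee_rot: [-0.561, -0.431, 0.43, 0.561]
contact_force: [0.0, 0.1, -1.9]
gripper_width: 23.6
```

```bash
python3 - <<'E'
from h import *
go([572.6,-28,146.5],75)
E
```

```text
t 16.5 p [572.8 -28.3 210.4] x [0.259 0.966 0.001] y [ 4.e-04  6.e-04 -1.e+00] F [ 0.   0.1 -1.9] w 23.6
shift [0.0002 0.0639 0.0003]
rot [ 0.0002 -0.0005  0.0007]
```

>>> play_rows([
  [0,0.006,0,0,0,0,0.012],
  [0,0.006,0,0,0,0,0.012],
  [0,0.006,0,0,0,0,0.012],
  [0,0,0,0,0,0,0.012],
])

```text
clock: 16.9
position: [572.3, -28.4, 190.1]
ee_rot: [-0.561, -0.43, 0.431, 0.561]
contact_force: [-1.0, -1.0, -1.4]
gripper_width: 23.3
```

```bash
python3 - <<'E'
from h import *
go([572.6,-28,146.5],75)
E
```

```text
t 16.9 p [572.3 -28.4 190.1] x [0.259 0.966 0.   ] y [-1.2e-03  3.0e-04 -1.0e+00] F [-1.  -1.  -1.4] w 23.3
shift [ 0.0005  0.0436 -0.0002]
rot [-0.0012 -0.0007  0.    ]
```

>>> play_rows([
  [0.0003,0.006,0,-0.001,0,0,0.012],
  [0,0.006,0,0,0,0,0.012],
  [0,0.006,0,0,0,0,0.012],
  [0,0,0,0,0,0,0.012],
])

```text
clock: 17.3
position: [572.4, -28.1, 170.3]
ee_rot: [-0.561, -0.43, 0.43, 0.561]
contact_force: [0.2, 0.2, -0.3]
gripper_width: 23.0
```

```bash
python3 - <<'E'
from h import *
go([572.6,-28,146.5],75)
E
```

```text
t 17.3 p [572.4 -28.1 170.3] x [ 0.259  0.966 -0.   ] y [-2.e-04  0.e+00 -1.e+00] F [ 0.2  0.2 -0.3] w 23.0
shift [ 0.0001  0.0238 -0.0002]
rot [-0.0002 -0.0006 -0.    ]
```

>>> play_rows([
  [0,0.006,0,0,0,0,0.012],
  [0,0.006,0,0,0,0,0.012],
  [0,0.006,0,0,0,0,0.012],
  [0,0.003,0,0,0,0,0.012],
  [0,0,0,0,0,0,0.012],
  [0,0,0,0,0,0,0.012],
])

```text
clock: 17.9
position: [572.6, -28.1, 147.4]
ee_rot: [0.561, 0.43, -0.43, -0.561]
contact_force: [0.3, 0.3, -1.0]
gripper_width: 23.2
```

```bash
python3 - <<'E'
from h import *
go([572.6,-28,146.5],75)
g=snap('wrist','w9.png'); h=snap('side','s9.png')
print(vesselfit(g,(571,-27),circ=((47,80),)))
a=cv2.resize(g['color'][100:270,260:390,::-1],None,fx=3.5,fy=3.5,interpolation=cv2.INTER_CUBIC)
b=cv2.resize(h['color'][180:265,290:350,::-1],None,fx=5,fy=5,interpolation=cv2.INTER_CUBIC)
o=np.zeros((600,a.shape[1]+b.shape[1],3),np.uint8); o[:a.shape[0],:a.shape[1]]=a[:600]; o[:b.shape[0],a.shape[1]:]=b
print(o.shape); cv2.imwrite('pics/w9c.png',o)
E
```

```text
t 17.9 p [572.6 -28.1 147.4] x [ 0.259  0.966 -0.   ] y [-1.e-04 -2.e-04 -1.e+00] F [ 0.3  0.3 -1. ] w 23.2
shift [0.0001 0.0009 0.0001]
rot [-0.     -0.0004 -0.0002]
{(47, 80): (array([572.4, -27.3]), 23.0)}
(600, 755, 3)
```

View pics/w9c.png

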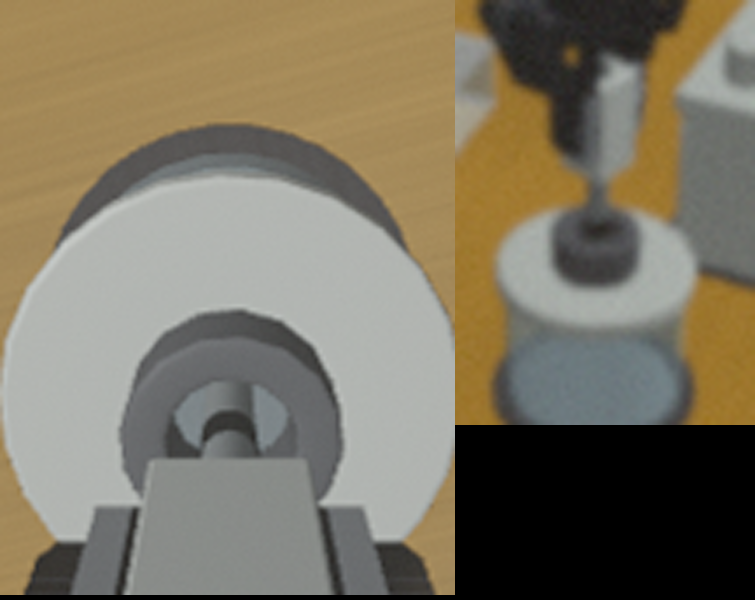

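The rod is inside the bore and centred: x≈229 against a collar centre of 231.5 in the wrist crop, and 598 against 596 in the side crop. The band sits at the collar-top level, and I'll check its height in numbers.

```bash
python3 - <<'E'
from h import *
g=load('w9.png'); G=cv2.cvtColor(g['color'],cv2.COLOR_RGB2GRAY).astype(int)
x=5*np.array([-.966,.259])
for z in (94,95,96,104,105,106): print(z,proj(g,[571.8+x[0],-27.3+x[1],z]).round(1))
print(np.c_[np.arange(205,235),G[205:235,320:331]])
E
```

```text
94 [324.9 216. ]
95 [324.8 216.5]
96 [324.8 217. ]
104 [324.8 221.2]
105 [324.8 221.8]
106 [324.8 222.3]
[[205 105 106 105 104 104 104 104 106 103 105 106]
 [206 105 105 103 104 105 104 105 104 105 104 104]
 [207 101 101 103 101 101 101 101 100 102 101 106]
 [208  97  95  96  98 101 101  99  98  97 101 100]
 [209 115 123 120 118 113 108 103  96  93  90  88]
 [210 128 129 126 122 118 111 104  98  91  85  82]
 [211 129 129 125 119 116 111 104  97  89  86  81]
 [212 129 128 124 121 116 110 104  97  90  84  82]
 [213 129 127 125 120 116 109 103  96  90  86  82]
 [214 129 127 124 121 115 110 102  97  90  86  81]
 [215 129 127 124 120 115 110 104  95  90  83  82]
 [216 129 127 126 123 119 113 107  98  93  86  84]
 [217 131 122  98  85  81  77  73  71  76  83  83]
 [218 107  78  62  55  53  54  54  54  56  62  74]
 [219  69  55  55  55  55  56  56  54  52  52  56]
 [220  54  57  55  57  55  55  56  54  53  51  54]
 [221  54  56  54  55  53  56  56  53  54  54  51]
 [222  57  55  52  55  59  62  58  54  52  52  50]
 [223  56  66  81  89 105 100  95  84  71  59  57]
 [224  75 108 117 114 114 107 100  96  87  80  65]
 [225 111 126 123 119 112 107 101  97  90  83  77]
 [226 127 126 123 118 110 108 100  95  90  85  83]
 [227 129 124 121 115 111 107 101  95  90  83  81]
 [228 125 124 120 117 112 107 100  95  90  85  82]
 [229 127 122 119 116 110 104 100  92  88  83  81]
 [230 129 126 122 118 115 110 106 100  95  91  87]
 [231 135 136 136 136 135 134 133 132 131 130 131]
 [232 139 139 140 139 140 140 140 141 140 140 140]
 [233 140 140 138 138 139 139 138 140 140 139 139]
 [234 138 139 139 139 139 138 138 140 139 139 138]]
```

>>> play_rows([
  [0,0.001,0,0,0,0,0.012],
  [0,0,0,0,0,0,0.012],
  [0,0,0,0,0,0,0.012],
  [0,0,0,0,0,0,0.012],
])

```text
clock: 18.4
position: [573.1, -28.0, 147.3]
ee_rot: [0.561, 0.431, -0.43, -0.561]
contact_force: [0.3, -0.1, -0.9]
gripper_width: 23.3
```

```bash
python3 - <<'E'
from h import *
go([572.6,-28,146.5],75)
g=snap('wrist','w10.png'); h=snap('side','s10.png'); t=snap('top','t10.png')
a=cv2.resize(h['color'][150:380,170:430,::-1],None,fx=1.5,fy=1.5); b=cv2.resize(t['color'][110:290,140:390,::-1],None,fx=1.6,fy=1.6)
o=np.zeros((350,a.shape[1]+b.shape[1],3),np.uint8); o[:a.shape[0],:a.shape[1]]=a; o[:b.shape[0],a.shape[1]:]=b; print(o.shape); cv2.imwrite('pics/w10c.png',o)
print(read_state()['joint_vel'].round(4))
E
```

```text
t 18.4 p [573.1 -28.  147.3] x [0.259 0.966 0.001] y [ 1.8e-03  2.0e-04 -1.0e+00] F [ 0.3 -0.1 -0.9] w 23.3
shift [-0.0001  0.0008  0.0005]
rot [ 0.0017 -0.0005  0.0006]
(350, 790, 3)
[-0.0006  0.001  -0.0004 -0.0002 -0.0015  0.0006]
```

View pics/w10c.png

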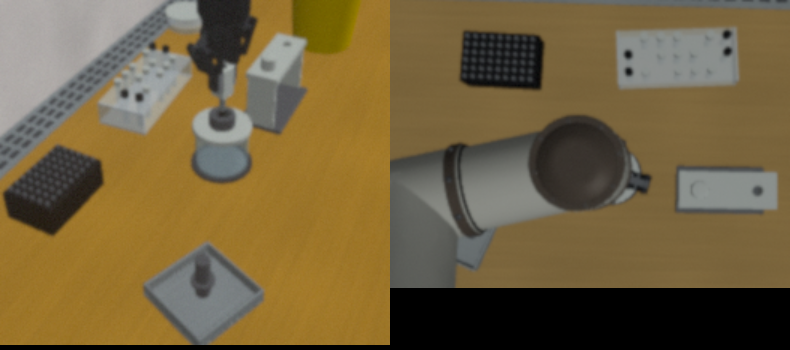

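The final view shows the stopper upright in the tray, the stirrer in place, the bystanders unmoved and the probe in the guide. The last millimetre of lowering didn't take, so I'll give it one more nudge.

>>> play_rows([
  [0,0.0012,0.0004,0.0017,0,0.0005,0.012],
  [0,0.0004,0,0,0,0,0.012],
  [0,0,0,0,0,0,0.012],
])

```text
clock: 18.85
position: [572.6, -27.9, 145.5]
ee_rot: [-0.561, -0.43, 0.43, 0.561]
contact_force: [0.5, -0.2, -1.8]
gripper_width: 23.4
```

```bash
python3 - <<'E'
from h import *
go([572.6,-28,146.5],75)
g=snap('wrist','w11.png'); G=cv2.cvtColor(g['color'],cv2.COLOR_RGB2GRAY).astype(int)
x=5*np.array([-.966,.259]); print([proj(g,[571.8+x[0],-27.3+x[1],z])[1].round(1) for z in (95,105)], G[212:228,325])
go([572.6,-28,146.5],75)
E
```

```text
t 18.85 p [572.6 -27.9 145.5] x [0.259 0.966 0.   ] y [-3.e-04  1.e-04 -1.e+00] F [ 0.5 -0.2 -1.8] w 23.4
shift [-0.0001 -0.001  -0.    ]
rot [-0.0003 -0.0004  0.    ]
[np.float64(217.5), np.float64(222.9)] [111 109 110 109 111  76  54  56  58  53  62 102 109 106 107 106]
t 18.9 p [572.6 -27.9 145.5] x [0.259 0.966 0.   ] y [-2.e-04  1.e-04 -1.e+00] F [ 0.3 -0.5 -0.4] w 24.0
shift [-0.0001 -0.001   0.    ]
rot [-0.0003 -0.0005  0.0001]
```

```bash
python3 -c "
from h import *
st(); print(job_done())"
```

```text
t 18.9 p [572.6 -27.9 145.5] x [0.259 0.966 0.   ] y [-2.e-04  1.e-04 -1.e+00] F [ 0.3 -0.5 -0.4] w 24.0
the job is handed in; nothing more can be done
None
```

I pulled the stopper and stood it upright in the tray. The probe is now lowered through the guide, still held by its head, and I handed the job in at 18.9 s.

**Last checks**
- **Height:** the band's middle is about 1 mm below the top of the guide, by both the arm reading and the wrist image. I left that last millimetre uncorrected.
- **Upright and steady:** the tilt is under 0.001 rad. At the last reading, half a second before hand-in, the joints were essentially still.
- **Contact:** no contact with the vessel showed; outside force readings stayed around 2 N or less on the way down.
- **Centring:** the rod is within about 1 mm of the guide's centre in both the wrist and side views.
- **Surroundings:** the last side and top pictures show the stopper standing in the tray. The stirrer, tip box and tube rack looked undisturbed, as did the part of the bin in view.

**Disagreements**
- **Rod position:** before lowering, my first estimate of the guide's position was about 3 mm out in x. The side picture showed it, and I corrected it before the rod went in.
- **Collar fit:** fitting the collar's outer edge gave a position about 2 mm off in x in the wrist views, likely because its visible wall skews the fit. I used the lid and bore instead.

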